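# Release the latched vial tray with the pin

### The job

The vial tray of the small cream sampler module is latched shut. Take the release pin (round handle, thin rod) out of the tool rack and push its rod straight down through the round access hole in the module's top until the hidden latch lets go and the tray springs out. Then stand the pin upright in the rack again, fully home, and leave the tray open.

Things in the scene. Friction and masses are not known exactly. Their poses are not given: they have to be found in the camera images.
- pin_handle (a point): Centre of the release pin's handle. Upright 80 g tool, z up: grey round handle 22 mm in diameter, 50 mm high; under it a round flange 44 mm wide, 6 mm thick; then a steel rod 6 mm thick, 80 mm long, its tip 111 mm below this point. It starts hanging by its flange in a rack hole, this point 146 mm above the bench. The other tool there (square handle, short thick shank) is not wanted.
- access_hole (a point): Centre of the round hole, 26 mm wide, in the flat top (110 mm above the bench) of the fixed cream module, 200 (x) by 220 (y) mm; z up, x from its tray front (away from the robot) to its back. Module centre at x -30, y -55 mm. Not the square recess nor the 15 mm grey cap. Sprung latch pad 45 mm under the rim: trips 10 mm lower (about 5 N, tip 55 mm under the rim), stop at 18 mm; springs back up.
- rack: Fixed aluminium tool rack; origin at the centre of its underside on the bench, z up. Plate 70 (x) by 170 (y) mm, 10 mm thick, top at z = 115 mm, on end legs and a foot plate. Two through holes 24 mm wide at x = 0, y = +40 and -40 mm: the pin hangs in one, a square-handled driver (top at 151 mm) in the other, either way round. Pin fully home: flange flat on the plate, handle centre at z = 146 mm.
- tray (a joint): How far the white vial tray in the module's front has come out towards the module's -x, in m: 0 latched shut, about 0.055 fully sprung out. It has no grip and moves out by its own spring once the latch is tripped, in under half a second.
Mind the look-alikes: they are no part of the job. Of the things shaped like the rack, the aluminium one is meant. What is shaped like the part that bears pin_handle but black is not meant.

How it is judged:
On the way:
1. the pin's rod stands in the access hole, its tip at least 40 mm under the rim (horizontal distance between pin_handle and access_hole below 0.025 m and z of pin_handle in the frame of access_hole below 0.071 m and angle between pin_handle's own z axis and vertical below 0.25 rad), for 0.05 s.
At the end, for the whole second after the job is handed in: The tray is out by more than 40 mm; the pin stands in a hole of the rack, its handle's centre within 20 mm of the hole's axis in x and in y and between 136 and 154 mm above the rack's foot, upright within 10 degrees, let go (value of joint tray above 0.04 m and x of pin_handle in the frame of rack between -0.02 and 0.02 m and (y of pin_handle in the frame of rack between -0.06 and -0.02 m or y of pin_handle in the frame of rack between 0.02 and 0.06 m) and z of pin_handle in the frame of rack between 0.136 and 0.154 m and angle between pin_handle's own z axis and vertical below 0.17 rad); the robot touches nothing.
It also fails if it takes over 64 s, if anything falls off the work surface, if the arm or the gripper's body presses on something with over 40 N, if the wrist force passes 120 N, or if a joint passes its speed limit or range.

### The arm

A 6-joint arm with a two-finger parallel gripper is mounted at the origin on the work surface. World frame = base frame: x ahead of the robot, y to its left, z up, the work surface at z = 0. Lengths are in m, angles in rad, forces in N, time in s.
With the tool pointing down it reaches from about 0.375 to 0.925 m from the base axis. Payload 5.7 kg.
Tool frame: the origin (TCP) lies at the centre of the arm's flange, where the gripper is bolted on; the fingertips stand 173 mm ahead of it and the grasp point (between the pads) lies 155 mm ahead of it; z points along the fingers, y is the line along which they close (so a half turn about z gives the same grasp; the last joint's range is limited). The gripper opens to 85 mm and grips with 20 to 120 N. Pads are 22 mm wide; open, the fingers measure 114 mm over their backs; the gripper's body (76 mm by 85 mm) begins 54 mm behind the grasp point. The pads swing forward as they close: fully open they stand 13 mm farther back than shut.
Start: joints at [-1.286, 0.359, 1.51, -0, 1.272, -0.115], TCP at [0.234, -0.553, 0.405] pointing down, gripper open.
Joint ranges: [-2.97, 2.97], [-1.01, 2.36], [0.21, 2.38], [-0.96, 4.11], [0.2, 2.71], [-2.98, 2.98]. Speed limits (rad/s): [2.39, 2.39, 3.14, 3.14, 3.14, 3.14].

### API

Orientations are given as a unit quaternion [x, y, z, w].
In Python, from rig import env gives the robot as it stands.
- The arm moves only by the shell command python3 -m jog 'ROWS'. ROWS is text: rows parted by semicolons, each of 7 numbers parted by spaces: the turn, a rotation vector about the tool's x, y, z in degrees, then the shift along the tool's x, y, z in cm, then the finger opening in cm, from 0 to 8.54. A call has exactly 8 rows; each row is the pose to reach, as a shift and turn from the pose commanded when the call began, along the tool's axes at that moment; what a row does not reach only later rows make up. A row lasts 1/12 s, in which the tool goes at most 41.7 mm and 7.16 degrees, less where a joint would pass 70% of its speed; a pose out of reach is approached as far as the arm can. A call with a gripper value outside its range is refused whole. The fingers move at their own pace and stop on an object; the grip force is fixed at half the most. Time passes only in rows, so rows that repeat a pose let the fingers close, or fill a call up. It gives the time, the measured TCP pose, the force, the opening and the grip force at its end, in the units of the state.
- env.observe(): the state, without advancing time (a new reading comes with each control period).
- env.snapshot(name): name is "scene" or "top" or "wrist"; returns a dict with "color" (384x512x3 uint8, red, green, blue), "camera_matrix" (3x3 intrinsics, pixels), "world_from_camera" (4x4, takes a point from camera to world coordinates). Camera axes: x right, y down, z forward; pixel columns grow to the right and rows downward; lengths in m; the calibration is good to about 2 mm. A picture is of the moment at which its call begins. There is no depth.
- env.finish_job(): hands the job in; it is judged then, once.
The state is a dict: "time": time; "joints": joint angles; "qvel": joint speeds; "joint_efforts": joint torques, N m; "tcp_pos": TCP position; "tcp_rot": TCP orientation; "force": force on the tool from outside, world axes, zero at the start; "ft_torque": the same for the moment, N m; "opening": finger opening in m; "gripper_force": force on a finger pad.
Only numpy, scipy, OpenCV 4.12 (cv2) and the standard library are available. Lean on these libraries where they do the work, as an engineer would, in place of code of your own. Each camera call takes 0.05 s, during which the arm holds its last target. There are 200 camera calls.

## Working session

There is one attempt and no reset: what is moved stays moved. The work goes in short steps, Python scripts to look and compute and a shell command to move; the robot and the scene stay as the last step left them, time stands still between calls to the robot, and variables do not carry over. Pictures are saved under pics/ and viewed, at most 10 in all, crops included, and the job is handed in when it is done.

```bash
mkdir -p pics; ls; python3 - <<'E'
from rig import env
import cv2,numpy as np
s=env.observe();print(s['time'],s['tcp_pos'],s['tcp_rot'],s['opening'])
for n in ("scene","top"):
    d=env.snapshot(n);cv2.imwrite(f"pics/{n}0.png",d["color"][:,:,::-1]);np.savez(f"pics/{n}0.npz",**d)
    print(n,d["camera_matrix"].round(1).tolist(),d["world_from_camera"].round(3).tolist())
E
```

```text
pics
0.0 [ 0.23341715 -0.55234049  0.4038314 ] [ 9.80087422e-01  1.98564209e-01 -8.88461104e-05 -9.44641448e-04] 0.08506165381431131
scene [[381.4, 0.0, 250.8], [0.0, 381.4, 192.6], [0.0, 0.0, 1.0]] [[-0.232, 0.783, -0.577, 1.079], [0.973, 0.192, -0.131, 0.072], [0.009, -0.592, -0.806, 0.815], [0.0, 0.0, 0.0, 1.0]]
top [[455.5, 0.0, 254.7], [0.0, 455.5, 194.2], [0.0, 0.0, 1.0]] [[0.008, -0.997, 0.077, 0.506], [-1.0, -0.006, 0.027, -0.045], [-0.027, -0.077, -0.997, 0.958], [0.0, 0.0, 0.0, 1.0]]
```

View pics/top0.png

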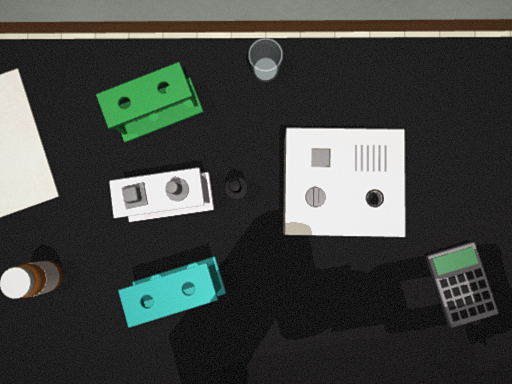

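View pics/scene0.png

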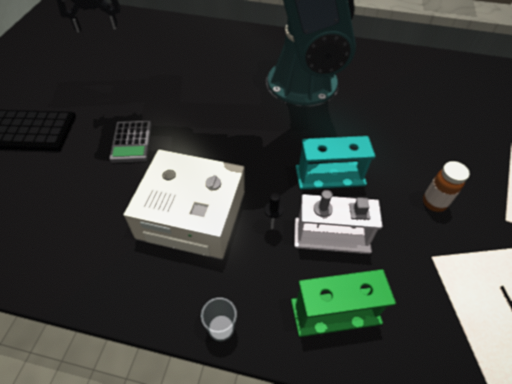

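Top view, candidates. For the pin: round grey handle in the aluminium rack at (177,187), its square driver at (133,195), and the black look-alike pin at (236,186). For the rack: aluminium at (162,192), green at (150,100), teal at (172,292). For the hole: dark round hole at (375,198), grey slotted cap at (315,197), square recess at (320,157). I choose the pin at (177,187) and the hole at (375,198), and check both in a crop.

```bash
python3 - <<'E'
import cv2,numpy as np
a=cv2.imread("pics/top0.png")
f=lambda x,y,w,h,k:cv2.resize(a[y:y+h,x:x+w],None,fx=k,fy=k,interpolation=cv2.INTER_CUBIC)
A=f(100,155,125,70,6); B=f(280,120,130,121,4)[:, :]
A=f(100,155,125,70,6)
C=np.zeros((420+0,750,3),np.uint8);C[:420,:750]=A
cv2.imwrite("pics/c1.png",C)
s=cv2.imread("pics/scene0.png")
D=cv2.resize(s[180:260,285:395],None,fx=3.4,fy=3.4,interpolation=cv2.INTER_CUBIC)
H=f(345,170,65,70,6)
E=np.zeros((420,390+D.shape[1],3),np.uint8);E[:420,:390]=H;E[:D.shape[0],390:]=D
cv2.imwrite("pics/c2.png",E);print(E.shape)
E
```

```text
(420, 764, 3)
```

View pics/c1.png

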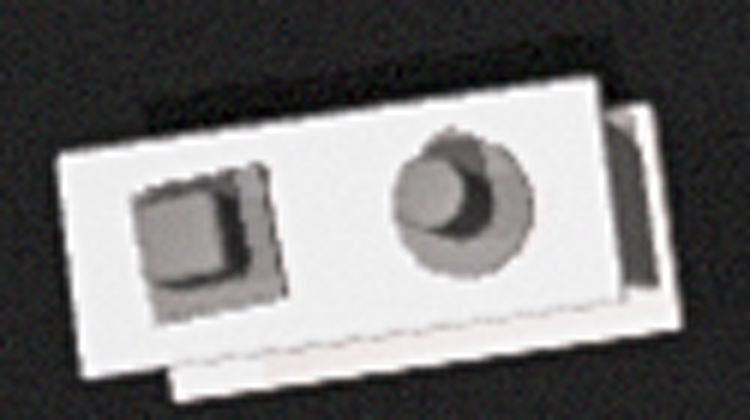

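View pics/c2.png

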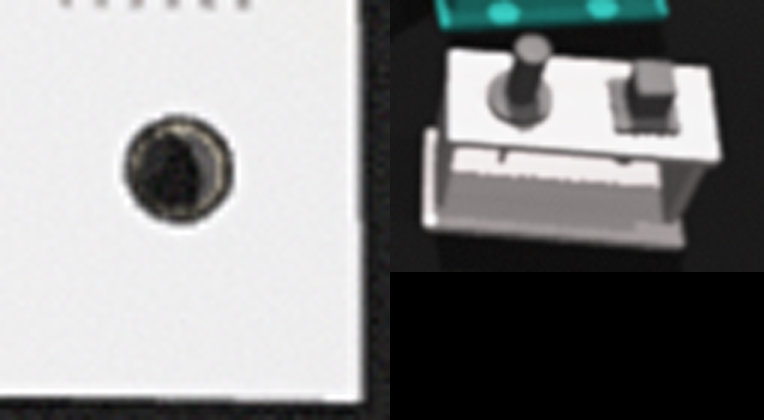

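Crop 1 confirms the round handle (top disc centre at crop (428,194) → image (171.3,187.3)) over the round flange, crop (464,203), in the aluminium rack, with the square driver beside it. Crop 2 shows the open access hole at crop (180,169) → image (374.9,198.1) and the handle top in the scene view at about (326.2,194.1).

```bash
cat > h.py <<'E'
import numpy as np
from scipy.spatial.transform import Rotation as R
def px(d,u,v,z):
    K,T=d["camera_matrix"],d["world_from_camera"]
    r=T[:3,:3]@np.linalg.solve(K,[u,v,1]);o=T[:3,3]
    return o+r*(z-o[2])/r[2]
def load(n): return np.load(f"pics/{n}.npz")
def delta(s,target_grasp,ydir):
    """move in tool axes (cm, deg about tool z) to bring grasp point to target"""
    Rt=R.from_quat(s["tcp_rot"]).as_matrix();g=s["tcp_pos"]+np.array(Rt[:,2])*0.155
    yl=Rt.T@np.append(ydir,0);a=np.degrees(np.arctan2(-yl[0],yl[1]))
    return (Rt.T@(np.array(target_grasp)-g)*100).round(2),a.round(2),g.round(4)
E
python3 - <<'E'
from h import *
from rig import env
t=load("top0");sc=load("scene0")
c=lambda u,v:(100+(u+.5)/6-.5,155+(v+.5)/6-.5)
print("handle top",px(t,*c(428,194),.171),"flange",px(t,*c(464,203),.121))
print("scene handle top",px(sc,326.2,194.1,.171))
P=np.array([px(t,*c(*q),.115) for q in((58,153),(597,76),(620,300),(82,380))])
print("rack centre",P.mean(0),[np.linalg.norm(P[i]-P[i-3]).round(4) for i in range(4)])
y=P[1]-P[0]+P[2]-P[3];y=y[:2]/np.linalg.norm(y[:2]);print("dir",y,"pin hole",P.mean(0)[:2]+y*.04)
h=px(t,345+180.5/6-.5,170+169.5/6-.5,.110);print("hole",h)
M=np.array([px(t,*q,.110) for q in((286,128),(405,129.5),(405,237),(284.5,236))]);print("mod",M.mean(0),M[:2]-M[2:])
s=env.observe();pin=px(t,*c(464,203),.121)
print(delta(s,[pin[0],pin[1],.15],y))
E
```

```text
handle top [0.57885906 0.12317849 0.171     ] flange [0.5807318  0.12258748 0.121     ]
scene handle top [0.58338353 0.12154802 0.171     ]
rack centre [0.57357855 0.16280959 0.115     ] [np.float64(0.1707), np.float64(0.0704), np.float64(0.1694), np.float64(0.0716)]
dir [ 0.14959368 -0.98874756] pin hole [0.5795623  0.12325969]
hole [ 0.56625672 -0.24384811  0.11      ]
mod [ 0.5950894 -0.1893304  0.11     ] [[ 0.20292233  0.21894248  0.        ]
 [ 0.20036872 -0.22475979  0.        ]]
(array([ 58.26, -48.61,   9.99]), np.float64(14.31), array([ 0.2334, -0.5521,  0.2489]))
```

```bash
R="0 0 14.3 58.2 -48.6 0 5"; python3 -m jog '0 0 14.3 58.2 -48.6 0 5; 0 0 14.3 58.2 -48.6 0 5; 0 0 14.3 58.2 -48.6 0 5; 0 0 14.3 58.2 -48.6 0 5; 0 0 14.3 58.2 -48.6 0 5; 0 0 14.3 58.2 -48.6 0 5; 0 0 14.3 58.2 -48.6 0 5; 0 0 14.3 58.2 -48.6 0 5'
python3 - <<'E'
from h import *
from rig import env
s=env.observe();print(s['time'],delta(s,[.5805,.1227,.15],[.1496,-.9887]),s['opening'])
E
```

```text
time: 0.77
tcp_pos: [0.3863, -0.2543, 0.4045]
tcp_rot: [0.997, 0.075, -0.0, -0.0]
force: [1.5, -0.0, 0.6]
opening: 0.0498
gripper_force: 0.0
0.7667 (array([ 24.83, -34.37,   9.96]), np.float64(-0.03), array([ 0.3863, -0.2543,  0.2495])) 0.049816238928431886
```

```bash
python3 -m jog '0 0 0 24.8 -34.4 0 5; 0 0 0 24.8 -34.4 0 5; 0 0 0 24.8 -34.4 0 5; 0 0 0 24.8 -34.4 0 5; 0 0 0 24.8 -34.4 0 5; 0 0 0 24.8 -34.4 0 5; 0 0 0 24.8 -34.4 0 5; 0 0 0 24.8 -34.4 0 5'
python3 - <<'E'
from h import *
from rig import env
s=env.observe();print(s['time'],delta(s,[.5805,.1227,.15],[.1496,-.9887]),s['opening'])
E
```

```text
time: 1.43
tcp_pos: [0.5386, 0.0424, 0.4045]
tcp_rot: [0.997, 0.075, -0.0, -0.0]
force: [1.0, 0.0, 0.7]
opening: 0.0502
gripper_force: 0.0
1.4333 (array([ 5.36, -7.3 ,  9.94]), np.float64(0.02), array([0.5385, 0.0424, 0.2495])) 0.05022616991075284
```

```bash
python3 -m jog '0 0 0 5.4 -7.3 0 5; 0 0 0 5.4 -7.3 0 5; 0 0 0 5.4 -7.3 0 5; 0 0 0 5.4 -7.3 2 5; 0 0 0 5.4 -7.3 4 5; 0 0 0 5.4 -7.3 4 5; 0 0 0 5.4 -7.3 4 5; 0 0 0 5.4 -7.3 4 5'
python3 - <<'E'
from h import *
from rig import env
import cv2
s=env.observe();print(s['time'],delta(s,[.5805,.1227,.15],[.1496,-.9887]),s['opening'])
d=env.snapshot("wrist");np.savez("pics/w1.npz",**d);cv2.imwrite("pics/w1.png",d["color"][:,:,::-1])
# where handle top is expected
T=np.linalg.inv(d["world_from_camera"])
for p in ([.5805,.1227,.171],[.5805,.1227,.121]):
    q=d["camera_matrix"]@(T@np.append(p,1))[:3];print(q[:2]/q[2])
E
```

```text
time: 2.1
tcp_pos: [0.5809, 0.1201, 0.3653]
tcp_rot: [0.997, 0.075, 0.0, -0.0]
force: [0.0, -0.6, -0.2]
opening: 0.0501
gripper_force: 0.0
2.1 (array([-0.01, -0.26,  6.03]), np.float64(-0.02), array([0.581 , 0.1202, 0.2103])) 0.050107864800025964
[256.20260967 235.52214478]
[256.70109857 206.66152224]
```

View pics/w1.png

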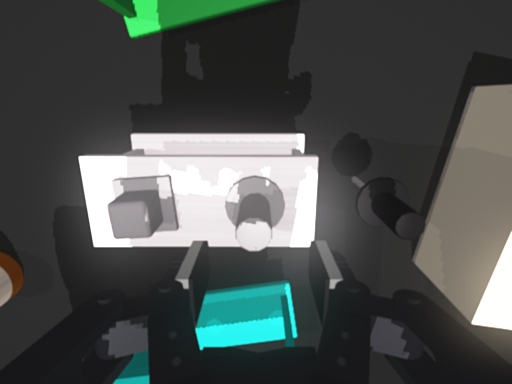

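The wrist view shows the round handle top at (254,235) and flange at (255,204), within 2 px of prediction. The square driver is at (133,215), clear of the fingers. I descend and grip.

```bash
python3 -m jog '0 0 0 0 -0.2 2 5; 0 0 0 0 -0.2 4 5; 0 0 0 0 -0.2 6 5; 0 0 0 0 -0.2 6 5; 0 0 0 0 -0.2 6 5; 0 0 0 0 -0.2 6 1; 0 0 0 0 -0.2 6 1; 0 0 0 0 -0.2 6 1'
python3 -m jog '0 0 0 0 0 0 1; 0 0 0 0 0 0 1; 0 0 0 0 0 0 1; 0 0 0 0 0 -1 1; 0 0 0 0 0 -3 1; 0 0 0 0 0 -6 1; 0 0 0 0 0 -9 1; 0 0 0 0 0 -9 1'
python3 - <<'E'
from h import *
from rig import env
s=env.observe();print(s['time'],delta(s,[.5805,.1227,.15],[.1496,-.9887]),s['opening'])
E
```

```text
time: 2.82
tcp_pos: [0.5813, 0.1225, 0.3067]
tcp_rot: [0.997, 0.075, 0.002, -0.0]
force: [-0.7, -0.2, 3.7]
opening: 0.0205
gripper_force: 58.4
time: 3.48
tcp_pos: [0.5824, 0.1228, 0.4018]
tcp_rot: [0.997, 0.075, 0.005, -0.0]
force: [1.1, 0.1, -0.6]
opening: 0.0204
gripper_force: 58.6
3.4833 (array([-0.46, -0.04,  9.67]), np.float64(0.01), array([0.5841, 0.1229, 0.2468])) 0.020442257541517638
```

```bash
python3 - <<'E'
from h import *
from rig import env
s=env.observe();print(delta(s,[.5663,-.2438,.32],[.1496,-.9887]))
E
```

```text
(array([-7.17, 36.  , -7.38]), np.float64(0.01), array([0.5841, 0.1229, 0.2468]))
```

```bash
python3 -m jog '0 0 0 0 0 -4 1; 0 0 0 -0.2 1 -7.4 1; 0 0 0 -7.1 36 -7.4 1; 0 0 0 -7.1 36 -7.4 1; 0 0 0 -7.1 36 -7.4 1; 0 0 0 -7.1 36 -7.4 1; 0 0 0 -7.1 36 -7.4 1; 0 0 0 -7.1 36 -7.4 1'
python3 - <<'E'
from h import *
from rig import env
s=env.observe();print(delta(s,[.5663,-.2438,.26],[.1496,-.9887]))
E
```

```text
time: 4.15
tcp_pos: [0.5682, -0.1392, 0.4694]
tcp_rot: [0.997, 0.075, 0.0, -0.0]
force: [0.8, -0.4, -1.4]
opening: 0.0211
gripper_force: 58.9
(array([-1.76, 10.31,  5.43]), np.float64(0.02), array([ 0.5682, -0.1392,  0.3144]))
```

```bash
python3 -m jog '0 0 0 -1.8 10.1 0 1; 0 0 0 -1.8 10.1 0 1; 0 0 0 -1.8 10.1 0 1; 0 0 0 -1.8 10.1 2 1; 0 0 0 -1.8 10.1 4 1; 0 0 0 -1.8 10.1 5.2 1; 0 0 0 -1.8 10.1 5.2 1; 0 0 0 -1.8 10.1 5.2 1'
python3 - <<'E'
from h import *
from rig import env
import cv2
s=env.observe();print(s['time'],delta(s,[.5663,-.2438,.26],[.1496,-.9887]))
im={n:env.snapshot(n) for n in("top","scene","wrist")}
for n,d in im.items():
    np.savez(f"pics/{n}2.npz",**d);T=np.linalg.inv(d["world_from_camera"])
    for p in ([.5663,-.2438,.11],[.5663,-.2438,.145],[.5663,-.2438,.225]):
        q=d["camera_matrix"]@(T@np.append(p,1))[:3];print(n,(q[:2]/q[2]).round(1))
f=lambda n:cv2.resize(im[n]["color"][:,:,::-1],None,fx=.78,fy=.78,interpolation=cv2.INTER_AREA)
S=im["scene"]["color"][100:230,110:260,::-1]
cv2.imwrite("pics/s2.png",cv2.resize(S,None,fx=4,fy=4,interpolation=cv2.INTER_CUBIC))
cv2.imwrite("pics/w2.png",im["wrist"]["color"][:,:,::-1])
E
```

```text
time: 4.82
tcp_pos: [0.5659, -0.2399, 0.4165]
tcp_rot: [0.997, 0.075, -0.001, -0.0]
force: [0.1, -1.1, -0.7]
opening: 0.0211
gripper_force: 59.0
4.8167 (array([-0.  ,  0.41,  0.15]), np.float64(-0.0), array([ 0.5657, -0.2398,  0.2615]))
top [374.6 197.7]
top [379.2 196.4]
top [391.5 192.8]
scene [169.1 174. ]
scene [166.6 164.3]
scene [160.2 139.9]
wrist [263.5 185. ]
wrist [264.2 196.4]
wrist [266.8 238.2]
```

View pics/s2.png

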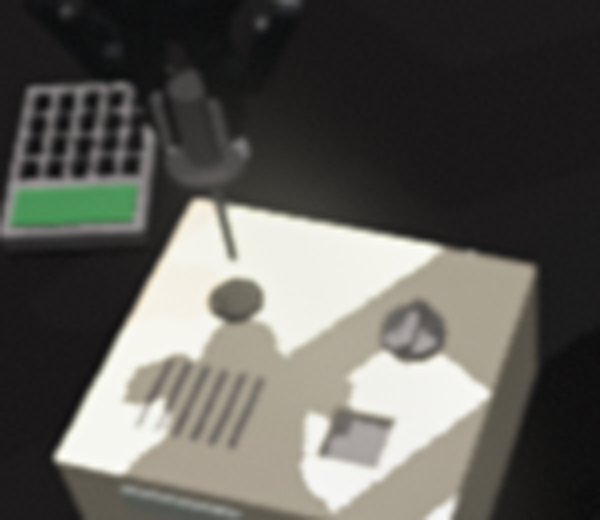

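View pics/w2.png

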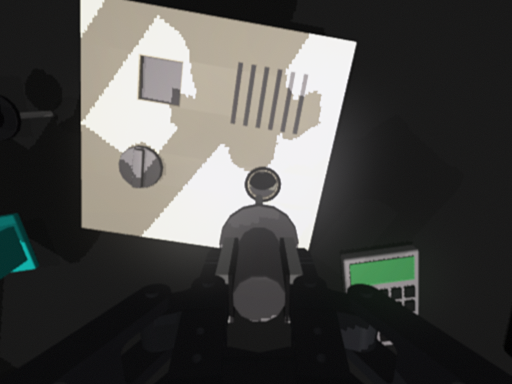

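The wrist view shows the hole at (263,184) as predicted, and the rod held straight with its tip at about (260,200). The scene crop puts the tip at (235,258) over the hole at (236,300), about 4 mm short in y. I correct that and descend.

```bash
python3 -m jog '0 0 0 0 0.4 0 1; 0 0 0 0 0.4 0 1; 0 0 0 0 0.4 2 1; 0 0 0 0 0.4 4 1; 0 0 0 0 0.4 6 1; 0 0 0 0 0.4 7.5 1; 0 0 0 0 0.4 7.5 1; 0 0 0 0 0.4 7.5 1'
python3 - <<'E'
from h import *
from rig import env
s=env.observe();print(s['time'],delta(s,[.5663,-.2438,.165],[.1496,-.9887]),s['force'].round(1),s['ft_torque'].round(2))
E
```

```text
time: 5.63
tcp_pos: [0.5667, -0.244, 0.3415]
tcp_rot: [0.997, 0.075, -0.001, -0.0]
force: [-0.8, -0.2, -0.3]
opening: 0.0207
gripper_force: 59.0
5.6333 (array([-0.02, -0.01,  2.15]), np.float64(0.0), array([ 0.5666, -0.2438,  0.1865])) [-0.8 -0.2 -0.3] [ 0.02 -0.03  0.04]
```

```bash
python3 -m jog '0 0 0 0 0 0.5 1; 0 0 0 0 0 1 1; 0 0 0 0 0 1.5 1; 0 0 0 0 0 2 1; 0 0 0 0 0 2.2 1; 0 0 0 0 0 2.2 1; 0 0 0 0 0 2.2 1; 0 0 0 0 0 2.2 1'
python3 - <<'E'
from h import *
from rig import env
import cv2
s=env.observe();print(s['time'],delta(s,[.5663,-.2438,.165],[.1496,-.9887]),s['force'].round(1))
d=env.snapshot("scene");cv2.imwrite("pics/s3.png",cv2.resize(d["color"][100:300,90:290,::-1],None,fx=2.5,fy=2.5))
E
```

```text
time: 6.3
tcp_pos: [0.5674, -0.2444, 0.3203]
tcp_rot: [0.997, 0.075, 0.001, 0.001]
force: [1.3, -2.1, 3.6]
opening: 0.0208
gripper_force: 59.3
6.3 (array([-0.12, -0.1 ,  0.03]), np.float64(0.0), array([ 0.5676, -0.2446,  0.1653])) [ 1.3 -2.1  3.6]
```

View pics/s3.png

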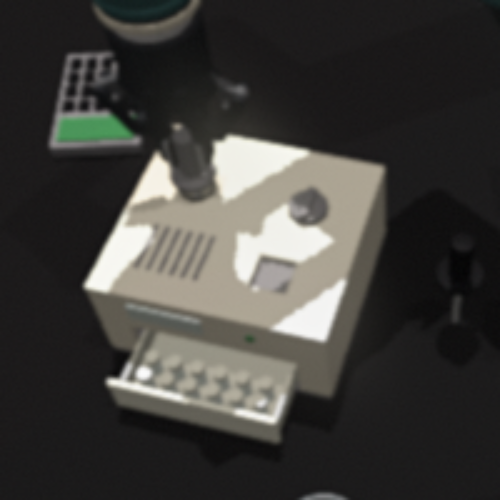

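The picture shows the tray sprung out (white drawer with vials at (205,385)) and the pin in the hole at (190,170). I raise it and carry it back to the rack.

```bash
python3 -m jog '0 0 0 0 0 -2 1; 0 0 0 0 0 -5 1; 0 0 0 0 0 -9 1; 0 0 0 0 0 -13 1; 0 0 0 0 0 -16 1; 0 0 0 0 0 -16 1; 0 0 0 0 0 -16 1; 0 0 0 0 0 -16 1'
python3 - <<'E'
from h import *
from rig import env
s=env.observe();print(s['time'],delta(s,[.5805,.1227,.25],[.1496,-.9887]),s['opening'])
E
```

```text
time: 7.02
tcp_pos: [0.566, -0.2434, 0.478]
tcp_rot: [0.997, 0.075, -0.002, -0.001]
force: [-0.1, 0.7, -1.1]
opening: 0.0208
gripper_force: 58.9
7.0167 (array([  6.98, -35.91,   7.38]), np.float64(0.01), array([ 0.5655, -0.243 ,  0.323 ])) 0.0208356074205081
```

```bash
python3 -m jog '0 0 0 7 -35.9 0 1; 0 0 0 7 -35.9 0 1; 0 0 0 7 -35.9 0 1; 0 0 0 7 -35.9 0 1; 0 0 0 7 -35.9 0 1; 0 0 0 7 -35.9 0 1; 0 0 0 7 -35.9 0 1; 0 0 0 7 -35.9 0 1'
python3 - <<'E'
from h import *
from rig import env
s=env.observe();print(s['time'],delta(s,[.580,.1229,.25],[.1496,-.9887]),s['opening'])
E
```

```text
time: 7.68
tcp_pos: [0.5796, 0.0911, 0.4768]
tcp_rot: [0.997, 0.075, -0.003, -0.0]
force: [1.1, 0.2, -1.0]
opening: 0.0207
gripper_force: 59.1
7.6833 (array([ 0.65, -3.12,  7.18]), np.float64(-0.01), array([0.5787, 0.0911, 0.3218])) 0.020742801513806322
```

```bash
python3 -m jog '0 0 0 0.6 -2.9 0 1; 0 0 0 0.6 -2.9 0 1; 0 0 0 0.6 -2.9 2 1; 0 0 0 0.6 -2.9 4 1; 0 0 0 0.6 -2.9 6 1; 0 0 0 0.6 -2.9 7 1; 0 0 0 0.6 -2.9 7 1; 0 0 0 0.6 -2.9 7 1'
python3 - <<'E'
from h import *
from rig import env
import cv2
s=env.observe();print(s['time'],delta(s,[.580,.1229,.15],[.1496,-.9887]),s['opening'])
d=env.snapshot("scene");cv2.imwrite("pics/s4.png",cv2.resize(d["color"][130:270,270:400,::-1],None,fx=4,fy=4,interpolation=cv2.INTER_CUBIC))
T=np.linalg.inv(d["world_from_camera"])
for p in ([.58,.1229,.115],[.58,.1229,.136]):
    q=d["camera_matrix"]@(T@np.append(p,1))[:3];print(((q[:2]/q[2])-[270,130])*4)
E
```

```text
time: 8.35
tcp_pos: [0.5821, 0.1183, 0.4084]
tcp_rot: [0.997, 0.075, -0.002, -0.0]
force: [0.4, 0.3, -0.1]
opening: 0.0207
gripper_force: 59.1
8.35 (array([-0.04, -0.48, 10.34]), np.float64(-0.02), array([0.5815, 0.1182, 0.2534])) 0.020664804110818884
[210.97900331 311.56572388]
[217.19274406 289.92856289]
```

View pics/s4.png

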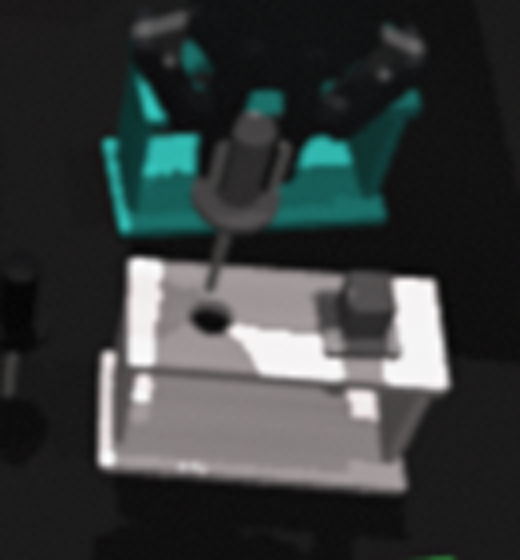

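The crop shows the tip at (212,288), about 5 mm off the rack hole at (211,317), mostly in +y. I correct and lower.

```bash
python3 -m jog '0 0 0 0.1 -0.45 0 1; 0 0 0 0.1 -0.45 0 1; 0 0 0 0.1 -0.45 2 1; 0 0 0 0.1 -0.45 4 1; 0 0 0 0.1 -0.45 6 1; 0 0 0 0.1 -0.45 8 1; 0 0 0 0.1 -0.45 9 1; 0 0 0 0.1 -0.45 9 1'
python3 - <<'E'
from h import *
from rig import env
s=env.observe();print(s['time'],delta(s,[.582,.1229,.15],[.1496,-.9887]),s['force'].round(1))
E
```

```text
time: 9.07
tcp_pos: [0.5821, 0.1232, 0.3181]
tcp_rot: [0.997, 0.075, -0.002, -0.0]
force: [-1.2, -0.4, -0.7]
opening: 0.0209
gripper_force: 59.1
9.0667 (array([0.04, 0.04, 1.31]), np.float64(0.01), array([0.5816, 0.1232, 0.1631])) [-1.2 -0.4 -0.7]
```

```bash
python3 -m jog '0 0 0 0 0 0.5 1; 0 0 0 0 0 0.9 1; 0 0 0 0 0 1.2 1; 0 0 0 0 0 1.2 1; 0 0 0 0 0 1.2 1; 0 0 0 0 0 1.2 1; 0 0 0 0 0 1.2 1; 0 0 0 0 0 1.2 1'
```

```text
time: 9.73
tcp_pos: [0.5829, 0.1233, 0.308]
tcp_rot: [0.997, 0.075, 0.0, -0.0]
force: [0.3, -0.1, -1.0]
opening: 0.0206
gripper_force: 59.1
```

```bash
python3 -m jog '0 0 0 0 0 0.2 1; 0 0 0 0 0 0.2 1; 0 0 0 0 0 0.2 1; 0 0 0 0 0 0.2 1; 0 0 0 0 0 0.2 5; 0 0 0 0 0 0.2 5; 0 0 0 0 0 0.2 5; 0 0 0 0 0 0.2 5'
python3 -m jog '0 0 0 0 0 0 5; 0 0 0 0 0 0 5; 0 0 0 0 0 -1 5; 0 0 0 0 0 -3 5; 0 0 0 0 0 -6 5; 0 0 0 0 0 -10 5; 0 0 0 0 0 -13 5; 0 0 0 0 0 -13 5'
python3 - <<'E'
from h import *
from rig import env
import cv2
t,d=env.snapshot("wrist"),env.snapshot("scene")
f=lambda a:cv2.resize(a[:,:,::-1],None,fx=.78,fy=.78,interpolation=cv2.INTER_AREA)
cv2.imwrite("pics/e.png",np.vstack([np.hstack([f(t["color"]),f(d["color"])])]))
E
```

```text
time: 10.4
tcp_pos: [0.5828, 0.1233, 0.3056]
tcp_rot: [0.997, 0.075, -0.0, -0.0]
force: [0.1, -0.0, 0.3]
opening: 0.0501
gripper_force: 0.0
time: 11.07
tcp_pos: [0.5848, 0.1235, 0.4438]
tcp_rot: [0.997, 0.075, 0.006, -0.0]
force: [1.1, -0.3, 0.0]
opening: 0.05
gripper_force: 0.0
```

View pics/e.png

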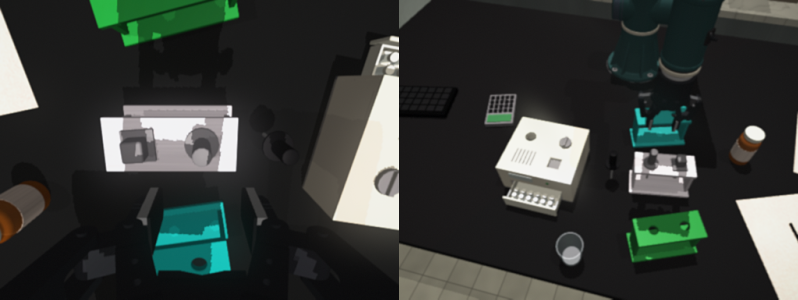

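The pin stands upright at (203,148) with its flange flat on the aluminium plate, the tray is open, and the gripper is clear above. I hand the job in.

```bash
python3 -m jog '0 0 0 0 0 -3 5; 0 0 0 0 0 -3 5; 0 0 0 0 0 -3 5; 0 0 0 0 0 -3 5; 0 0 0 0 0 -3 5; 0 0 0 0 0 -3 5; 0 0 0 0 0 -3 5; 0 0 0 0 0 -3 5'
python3 -c "
from rig import env
print(env.finish_job())"
```

```text
time: 11.83
tcp_pos: [0.5827, 0.1232, 0.465]
tcp_rot: [0.997, 0.075, -0.001, -0.0]
force: [-0.7, 0.5, 0.5]
opening: 0.0501
gripper_force: 0.0
the job is handed in; nothing more can be done
None
```

The latch was tripped, the tray is sprung open, and the release pin is standing upright in the aluminium rack with the gripper clear. I handed the job in at about 12 s; the hand-in call gave no verdict, so this rests on the last camera pictures.

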